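# Set the hidden push-lock switches under the splash cover

## Task

Before the flat is left for the weekend, the round-capped switch (kettle) on the worktop switch box must be off, popped out, and the square-capped one (fridge) on, locked down; nobody knows how they were left and their loose caps look the same either way. Slide the metal splash cover back, feel with a finger first the round switch and then the square one, click whichever is in the wrong state, and slide the cover fully shut again. Press the switches gently, never harder than 20 N, and leave the other things on the worktop where they are.

Things in the scene. Friction and masses are not known exactly. Their poses are not given: they have to be found in the camera images.
- switch_box: white box fixed on the worktop, 180 mm (its x) by 190 mm (its y) by 60 mm high; origin at the centre of its underside. Its x axis points away from the robot, along the cover's slide. Both switches are in its front half (45 mm in front of the centre, 45 mm to either side; which is left and which is right varies).
- cover (a joint): slide of the aluminium splash cover, in m: 0 is fully shut (over both switches), 0.085 is fully back along the box's +x (both switches bare); stiff with about 2 N of friction, it stays where it is left. The cover is 86 mm by 172 mm, its top face 84 mm above the worktop.
- cover_grip (a point): point in the cover's grip rib: an upright bar on top of the cover, 14 mm thick (along the box's x), 90 mm long (along the box's y), from 84 to 114 mm above the worktop; the point is at its middle, 102 mm above the worktop (12 mm below its top edge). It can be pinched from above or pushed.
- round_sw: round-capped switch: grey cap 32 mm across, 18 mm proud of the box; origin on the worktop under the cap's middle, resting cap top 78 mm above it. The cap is a loose dust cap on a weak spring (0.7 to 1.5 N) that always returns to the same height; the latching plunger is hidden beneath it.
- square_sw: square-capped switch: grey cap 30 by 30 mm, otherwise built and working like the round one, state independent of it; origin on the worktop under the cap's middle, resting cap top 78 mm above it.
- round_sw_top (a point): middle of the round cap's top at rest. To feel either switch: OFF (popped out), the cap meets the firm plunger 2 mm down, and over 4 N is needed to go on; ON (locked down), the cap sinks softly for 6 mm before it meets the plunger, and over 5 N is needed to go on. Either state may be found.
- square_sw_top (a point): middle of the square cap's top at rest. To click either switch: press slowly (20 mm/s or less; faster meets more resistance) to its cushioned stop, which begins 13 mm below the rest height at about 8 N and gains 2 N per mm, and let it fully up again: OFF becomes ON and ON becomes OFF. A press well short of the stop changes nothing.
- spice_jar: loose spice jar, 48 mm across, 95 mm high, to the left of the box; origin under its centre; leave alone
- mug: loose white mug, 78 mm across, 90 mm high, to the right of the box; origin under its centre; leave alone
- spoon: loose spoon, 200 mm long, in front of the box; leave alone
- bowl: loose bowl, 130 mm across, 50 mm high; leave alone
- oil_bottle: loose bottle, 60 mm across, 200 mm high; leave alone
- tin: loose tin, 72 mm across, 100 mm high, in front to the left; leave alone

How it is judged (in metres and radians):
On the way, in this order (a step that is already met when the one before it is completed fails the run):
1. the splash cover is slid back by at least 70 mm, baring both switches (value of joint cover above 0.07 m), for 0.1 s.
2. the round switch is felt with a finger (more than 1.8 N on its cap) (contact force between the fingers and round_sw above 1.8 N).
3. the square switch is felt with a finger (more than 1.8 N on its cap) (contact force between the fingers and square_sw above 1.8 N).
At the end, for the whole second after the job is handed in: the round switch's plunger is popped out (off), the square switch's plunger is locked down (on), and the cover is shut to within 8 mm (value of joint cover below 0.008 m and z of round_sw_plunger_c5 in the frame of switch_box above 0.0455 m and z of square_sw_plunger_c5 in the frame of switch_box between 0.0405 and 0.044 m); the robot touches nothing.
It fails at once if a switch is pressed with more than 20 N (contact force between any of the fingers, the arm and round_sw above 20 N or contact force between any of the fingers, the arm and square_sw above 20 N).
It fails at once if another thing on the worktop is moved by more than 30 mm (distance of any of spice_jar, mug, spoon, bowl, oil_bottle, tin from where it was at the start of the episode above 0.03 m).
It also fails if it takes over 72 s, if anything falls off the work surface, if the arm or the gripper's body presses on something with over 40 N, if the wrist force passes 120 N, or if a joint passes its speed limit or range.

## Robot

A 6-joint arm with a two-finger parallel gripper is mounted at the origin on the work surface. World frame = base frame: x ahead of the robot, y to its left, z up, the work surface at z = 0. Lengths are in mm, angles in rad, forces in N, time in s.
With the tool pointing down it reaches from about 350 to 975 mm from the base axis. Payload 7.1 kg.
Tool frame: the origin (TCP) lies at the very end of the fingers, on their centre line; the grasp point (between the pads) lies 19 mm behind it (ctrl.grasp_offset is the distance from the TCP to the grasp point, in mm); z points along the fingers, y is the line along which they close (so a half turn about z gives the same grasp; the last joint's range is limited). The gripper opens to 88 mm and grips with 3 to 60 N. Pads are 20 mm wide; open, the fingers measure 115 mm over their backs; the gripper's body (75 mm by 178 mm) begins 61 mm behind the grasp point.
Start: joints at [1.111, 0.423, 1.63, -0, 1.089, -0.019], TCP at [266.632, 565.254, 222.675] pointing down, gripper open.
Joint ranges: [-3, 3], [-0.9, 2.11], [0.09, 2.58], [-1.31, 4.45], [0.11, 2.69], [-2.54, 2.54]. Speed limits (rad/s): [2.39, 2.39, 3.01, 3.14, 3.14, 3.14].

## Interface

Orientations are given as a rotation vector (axis times angle).
In Python, from workcell import ctrl, viewer, ticket, models gives the robot as it stands.
- The arm moves only by the tool play_rows, never from a script. Its arguments are lists of equal length, an entry for each row: "dp": the shift along the world's x, y, z in mm, a list of three; "yaw": the turn about the world's z in degrees. In form: {"dp": [[tx, ty, tz], ...], "yaw": [yaw, ...]}. A call has 1 to 8 rows; each row shifts and turns the commanded pose from where the row before left it; what a row does not reach is not made up. A row lasts 1/12 s, in which the tool goes at most 41.7 mm and 7.16 degrees, less where a joint would pass 70% of its speed; a pose out of reach is approached as far as the arm can. A call is refused whole if a number of a shift passes 41.7 or a number of a turn 7.16, either way. A call with a gripper value outside its range is refused whole. "gripper" is the closure, from 0 (fully open) to 1 (shut), set as the call begins (left out, the last holds). The fingers move at their own pace and stop on an object; the grip force is fixed at half the most. Time passes only in rows, so rows that do not move let the fingers close. It gives the time, the measured TCP pose, the force, the opening and the grip force at its end, in the units of the state.
- ctrl.get_obs(): the state, without advancing time (a new reading comes with each control period).
- viewer.get_image(name): name is "side" or "top" or "wrist"; returns a dict with "pixels" (384x512x3 uint8, red, green, blue), "range_z" (384x512 float32, mm along the optical axis (not along the pixel's ray), 0 where there is no reading), "fx", "fy", "cx", "cy" (pixels), "T" (4x4, takes a point from camera to world coordinates); the wrist camera has in their place "hand_eye" (4x4, takes a point from camera to tool coordinates, whose origin is the TCP and whose axes are the flange's). Camera axes: x right, y up, looking along -z (the intrinsics and any distortion apply to the point x, -y, -z); pixel columns grow to the right and rows downward; lengths in mm; the calibration is good to about 2 mm. A picture is of the moment at which its call begins: read the wrist's pose just before it.
- ticket.close_job(): hands the job in; it is judged then, once.
Trained networks look in a picture, given as the dict that the camera call returned (one of the last four; its "shot" number tells which), for a name from the list of things; names that differ only in an ending like _2 or _b are one class to them, and where a whole thing is asked for, a point or a joint stands for the part that bears it (a point fixed in the world has none). Each returns a list of dicts, best first, with "conf" (0 to 1); they miss things now and then, are a little off and sometimes report something else, mostly with a low value. They report only what shows in the picture. A call takes as long as a camera call.
- models.look_for(picture, name): "bbox" ([centre column, centre row, width, height] in pixels, round what is visible of it).
- models.landmark_of(picture, name): "location" ([column, row] in pixels: a listed point, or the origin of a listed thing).
The state is a dict: "t": time; "qpos": joint angles; "qvel": joint speeds; "joint_torque": joint torques, N m; "ee_pos": TCP position; "orientation": TCP orientation; "ft_force": force on the tool from outside, world axes, zero at the start; "moment": the same for the moment, N m; "width": finger opening in mm; "grasp_force": force on a finger pad.
Only numpy, scipy, OpenCV 4.12 (cv2) and the standard library are available. Lean on these libraries where they do the work, as an engineer would, in place of code of your own. Each camera call takes 0.05 s, during which the arm holds its last target. There are 200 camera calls.

## Working session

There is one attempt and no reset: what is moved stays moved. The work goes in short steps, Python scripts to look and compute and a tool call to move; the robot and the scene stay as the last step left them, time stands still between calls to the robot, and variables do not carry over. Pictures are saved under pics/ and viewed, at most 10 in all, crops included, and the job is handed in when it is done.

Besides the shell and the picture viewer there is one more tool, called as name(argument=value, ...), one argument or row to a line, values as JSON. play_rows: Moves the arm, as the interface text tells. Its arguments: {"type":"object","properties":{"dp":{"type":"array"},"yaw":{"type":"array"},"gripper":{"type":"number"}},"required":["dp","yaw"]}

```bash
mkdir -p pics; cat > h.py <<'E'
import numpy as np, cv2
from scipy.spatial.transform import Rotation as R
from workcell import ctrl, viewer, ticket, models
def T(im,o=None):
    if 'T' in im: return np.array(im['T'])
    M=np.eye(4); M[:3,:3]=R.from_rotvec(o['orientation']).as_matrix(); M[:3,3]=o['ee_pos']
    return M@np.array(im['hand_eye'])
def ray(im,u,v,o=None):
    M=T(im,o); d=np.array([(u-im['cx'])/im['fx'],-(v-im['cy'])/im['fy'],-1.]); return M[:3,3],M[:3,:3]@d
def atz(im,u,v,z,o=None):
    p,d=ray(im,u,v,o); return p+d*(z-p[2])/d[2]
def depth(im,u,v,o=None):
    p,d=ray(im,u,v,o); r=im['range_z'][int(v),int(u)]; return p+d*r
E
python3 - <<'E'
from h import *
o=ctrl.get_obs(); print(o['t'],o['ee_pos'],o['orientation'],o['ft_force'],[k for k in viewer.get_image('top')])
Z=dict(switch_box=0,cover_grip=102,round_sw_top=78,square_sw_top=78,spice_jar=0,mug=0,spoon=0,bowl=0,oil_bottle=0,tin=0)
ims=[]
for n in('top','side'):
    im=viewer.get_image(n); ims.append(im['pixels'])
    cv2.imwrite(f'pics/{n}0.png',im['pixels'][:,:,::-1])
    for k in Z:
        for r in models.landmark_of(im,k)[:2]:
            u,v=r['location']; print(n,k,round(r['conf'],2),np.round([u,v]),np.round(atz(im,u,v,Z[k])),np.round(depth(im,u,v)))
E
```

```text
0.0 [266.42482367 564.76519818 221.92275516] [-6.86754848e-01 -3.06527841e+00  2.28792076e-03] [ 0.29707501 -0.41218685 -0.1009498 ] ['pixels', 'range_z', 'fx', 'fy', 'cx', 'cy', 'T', 'shot']
top switch_box 0.68 [282. 169.] [606. -83.   0.] [589. -78.  83.]
top cover_grip 0.91 [282. 176.] [559. -74. 102.] [557. -73. 112.]
top spice_jar 0.5 [236. 173.] [593. 100.   0.] [575.  93.  96.]
top mug 0.73 [331. 170.] [ 600. -271.    0.] [ 598. -269.    9.]
top spoon 0.81 [284. 215.] [426. -83.   0.] [426. -83.   0.]
top bowl 0.93 [139. 194.] [521. 477.   0.] [520. 476.   2.]
top oil_bottle 0.63 [391. 231.] [ 356. -489.    0.] [ 353. -455.   98.]
top tin 0.95 [186. 240.] [337. 292.   0.] [336. 271. 100.]
side switch_box 0.57 [290. 210.] [594. -62.   0.] [ 540. -116.   81.]
side cover_grip 0.6 [284. 198.] [545. -79. 102.] [546. -78. 101.]
side square_sw_top 0.28 [259. 235.] [ 389. -132.   78.] [429. -82.   0.]
side spice_jar 0.59 [263. 189.] [585.  85.   0.] [575.  73.  15.]
side mug 0.82 [333. 245.] [ 594. -275.    0.] [ 576. -289.   27.]
side spoon 0.52 [264. 236.] [440. -96.   0.] [ 432. -105.   14.]
side bowl 0.66 [199. 143.] [551. 480.   0.] [547. 473.   6.]
side oil_bottle 0.87 [324. 332.] [ 345. -478.    0.] [ 322. -494.   52.]
side oil_bottle 0.48 [179. 189.] [336. 290.   0.] [321. 256.  35.]
side tin 0.69 [180. 187.] [343. 295.   0.] [325. 256.  40.]
side tin 0.53 [263. 187.] [591.  90.   0.] [577.  73.  22.]
```

View pics/top0.png

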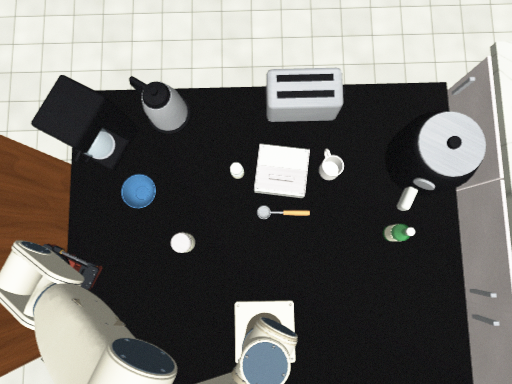

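View pics/side0.png

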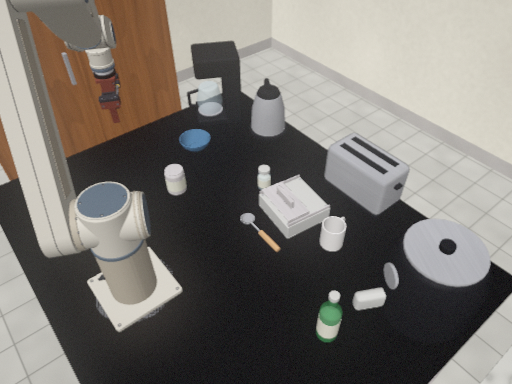

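The box sits at about (600,-80), turned by a few degrees. In the top view its corners are near (258,145) and (305,196), the rib is at (282,176), and the cover looks shut. I'll move above its front with the fingers closed.

play_rows(
  dp=[
    [10.5, -32, 4],
    [10.5, -32, 4],
    [10.5, -32, 4],
    [10.5, -32, 4],
    [10.5, -32, 4],
    [10.5, -32, 4],
    [10.5, -32, 4],
    [10.5, -32, 4],
  ],
  yaw=[-3.4, -3.4, -3.4, -3.4, -3.4, -3.4, -3.4, -3.4],
  gripper=1,
)

```text
t: 1.82
ee_pos: [350.8, 307.8, 255.0]
orientation: [1.392, 2.816, 0.001]
ft_force: [0.9, -0.6, -0.3]
width: 37.9
grasp_force: 0.0
```

play_rows(
  dp=[
    [10.5, -32, 4],
    [10.5, -32, 4],
    [10.5, -32, 4],
    [10.5, -32, 4],
    [10.5, -32, 4],
    [10.5, -32, 4],
    [10.5, -32, 4],
    [10.5, -32, 4],
  ],
  yaw=[-3.4, -3.4, -3.4, -3.4, -3.4, -3.4, -3.4, -3.4],
)

```text
t: 2.48
ee_pos: [434.9, 51.6, 287.2]
orientation: [2.015, 2.409, 0.001]
ft_force: [1.0, 0.8, -0.6]
width: 0.5
grasp_force: 0.0
```

play_rows(
  dp=[
    [10.5, -32, 4],
    [10.5, -32, 4],
    [10.5, -32, 4],
    [10.5, -32, 4],
    [0, 0, 0],
  ],
  yaw=[-3.4, -3.4, -3.4, -3.4, 0],
)

```text
t: 2.9
ee_pos: [478.7, -79.3, 303.8]
orientation: [2.288, 2.147, 0.001]
ft_force: [0.0, 0.3, 0.4]
width: 0.6
grasp_force: 0.0
```

```bash
python3 - <<'E'
from h import *
o=ctrl.get_obs(); im=viewer.get_image('wrist')
print(o['t'],o['ee_pos'],o['orientation'],o['qpos'],o['ft_force'],o['width'])
cv2.imwrite('pics/w1.png',im['pixels'][:,:,::-1])
for k,z in dict(switch_box=0,cover_grip=102,round_sw_top=78,square_sw_top=78).items():
    for r in models.landmark_of(im,k)[:2]:
        u,v=r['location']; print(k,round(r['conf'],2),np.round([u,v]),np.round(atz(im,u,v,z,o)),np.round(depth(im,u,v,o)))
# points cloud of rib top
v,u=np.mgrid[0:384,0:512]; d=im['range_z']; M=T(im,o)
P=np.stack([(u-im['cx'])/im['fx']*d,-(v-im['cy'])/im['fy']*d,-d],-1)@M[:3,:3].T+M[:3,3]
ok=(d>0)&(P[...,0]>450)&(P[...,0]<760)&(abs(P[...,1]+80)<120)
for lo,hi in((108,120),(79,89),(55,65)):
    m=ok&(P[...,2]>lo)&(P[...,2]<hi); 
    if m.sum()>20: q=P[m][:,:2].astype(np.float32); print(lo,m.sum(),P[m][:,2].mean(),cv2.minAreaRect(q),q.min(0),q.max(0))
E
```

```text
2.9 [478.73799115 -79.25323306 303.77818355] [2.28815681e+00 2.14745127e+00 1.25808254e-03] [-1.87657639e-01  1.18122314e-01  1.84774653e+00 -1.57459147e-03
  1.17236948e+00 -1.23626819e-01] [0.01927013 0.30531508 0.40224034] 0.5702909104560554
switch_box 0.85 [316. 158.] [587. -79.   0.] [562. -61. 115.]
cover_grip 0.61 [310. 164.] [556. -71. 102.] [554. -69. 115.]
108 726 114.1016787448252 ((555.3639526367188, -71.47547912597656), (88.85541534423828, 14.549022674560547), 81.83590698242188) [ 542.2204   -115.088005] [567.72437  -27.489153]
79 6105 84.56048196453467 ((555.3094482421875, -71.68632507324219), (171.77560424804688, 86.1495132446289), 81.9325942993164) [ 501.39505 -161.36523] [608.82043  18.65888]
55 6698 60.535350843490995 ((594.3580932617188, -76.76597595214844), (188.8662872314453, 179.32896423339844), 81.94396209716797) [ 493.05963 -178.2325 ] [694.66833   27.461529]
```

View pics/w1.png

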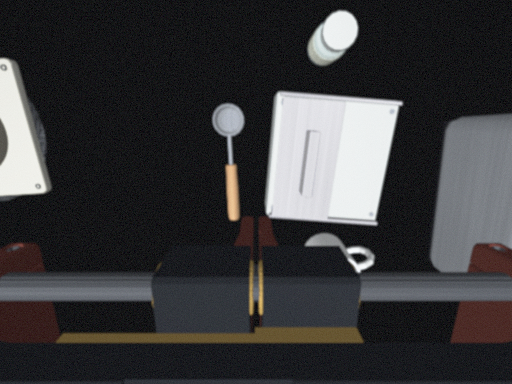

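The wrist depth gives the box centre at (594,-77) with yaw -8.1°, and the rib centre at (555,-71.5). All heights and sizes match, and the cover is shut with the spoon and mug clear. I'll go down in front of the rib and push it back along box x, (0.990,-0.140).

play_rows(
  dp=[
    [5.2, 1.6, -26],
    [5.2, 1.6, -26],
    [5.2, 1.6, -26],
    [5.2, 1.6, -26],
    [5.2, 1.6, -26],
    [5.2, 1.6, -26],
    [5.2, 1.6, -26],
    [5, 1.4, -26],
  ],
  yaw=[-0.6, -0.6, -0.6, -0.6, -0.6, -0.6, -0.5, -0.4],
)

```text
t: 3.82
ee_pos: [517.9, -60.6, 93.6]
orientation: [-2.364, -2.069, -0.0]
ft_force: [-0.3, -0.0, 0.2]
width: 0.5
grasp_force: 0.0
```

play_rows(
  dp=[
    [0, 0, 0],
    [3, -0.4, 0],
    [6, -0.8, 0],
    [6, -0.8, 0],
    [6, -0.8, 0],
    [6, -0.8, 0],
    [6, -0.8, 0],
    [6, -0.8, 0],
  ],
  yaw=[0, 0, 0, 0, 0, 0, 0, 0],
)

```text
t: 4.48
ee_pos: [557.6, -67.6, 95.2]
orientation: [2.367, 2.066, 0.0]
ft_force: [-2.5, 0.1, 1.7]
width: 0.6
grasp_force: 1.1
```

play_rows(
  dp=[
    [8, -1.1, 0],
    [8, -1.1, 0],
    [8, -1.1, 0],
    [8, -1.1, 0],
    [8, -1.1, 0],
    [8, -1.1, 0],
    [4, -0.6, 0],
    [2, -0.3, 0],
  ],
  yaw=[0, 0, 0, 0, 0, 0, 0, 0],
)

```text
t: 5.15
ee_pos: [611.8, -75.0, 94.5]
orientation: [2.366, 2.066, 0.0]
ft_force: [-2.5, 0.7, 1.3]
width: 0.4
grasp_force: 1.0
```

play_rows(
  dp=[
    [1, -0.1, 0],
    [0, 0, 0],
  ],
  yaw=[0, 0],
)

```text
t: 5.32
ee_pos: [612.3, -74.9, 94.6]
orientation: [2.366, 2.066, 0.001]
ft_force: [-0.2, -0.0, 0.3]
width: 0.3
grasp_force: 0.0
```

play_rows(
  dp=[
    [-6, 1, 10],
    [-12, 2, 20],
    [-18, 1, 24],
    [-18, 1, 24],
    [-18, 1, 24],
    [-18, 1, 24],
    [-18, 1, 24],
    [0, 0, 0],
  ],
  yaw=[0, 0, 0, 0, 0, 0, 0, 0],
)

```text
t: 5.98
ee_pos: [503.2, -66.9, 249.5]
orientation: [2.363, 2.063, 0.006]
ft_force: [0.5, 1.2, 0.5]
width: 0.6
grasp_force: 0.0
```

```bash
python3 - <<'E'
from h import *
o=ctrl.get_obs(); im=viewer.get_image('wrist')
print(o['t'],o['ee_pos'],o['orientation'],o['ft_force'])
cv2.imwrite('pics/w2.png',im['pixels'][:,:,::-1])
for k,z in dict(round_sw_top=78,square_sw_top=78,cover_grip=102).items():
    for r in models.landmark_of(im,k)[:2]:
        u,v=r['location']; print(k,round(r['conf'],2),np.round([u,v]),np.round(atz(im,u,v,z,o),1),np.round(depth(im,u,v,o)))
v,u=np.mgrid[0:384,0:512]; d=im['range_z']; M=T(im,o)
P=np.stack([(u-im['cx'])/im['fx']*d,-(v-im['cy'])/im['fy']*d,-d],-1)@M[:3,:3].T+M[:3,3]
b=P-np.array([594.4,-76.8,0]); a=np.radians(-8.06); bx=b[...,0]*np.cos(a)+b[...,1]*np.sin(a); by=-b[...,0]*np.sin(a)+b[...,1]*np.cos(a)
ok=(d>0)&(abs(bx)<95)&(abs(by)<98)
for n,lo,hi,s in(('rib',108,120,ok),('L',72,82,ok&(bx<-15)&(by>5)&(by<80)),('R',72,82,ok&(bx<-15)&(by<-5)&(by>-80))):
    m=s&(P[...,2]>lo)&(P[...,2]<hi); q=P[m][:,:2].astype(np.float32)
    if m.sum()>20: print(n,m.sum(),P[m][:,2].mean(),bx[m].min(),bx[m].max(),cv2.minAreaRect(q))
E
```

```text
5.9833 [503.21783852 -66.87524402 249.49933974] [2.36306545 2.06294918 0.0064178 ] [0.52915978 1.20393797 0.48912466]
round_sw_top 0.72 [293. 139.] [557.5 -24.9  78. ] [557. -25.  79.]
square_sw_top 0.69 [289. 207.] [ 544.2 -112.4   78. ] [ 544. -112.   79.]
cover_grip 0.71 [361. 178.] [630.4 -79.2 102. ] [626. -76. 114.]
cover_grip 0.24 [286. 195.] [539.4 -87.8 102. ] [ 543. -100.   62.]
rib 1028 113.87803988299898 27.254569018244272 41.73453692672723 ((628.5050048828125, -82.02607727050781), (89.91722869873047, 14.46534538269043), 81.91242980957031)
L 521 78.30594420333526 -60.50782033354651 -29.529576668335807 ((556.0586547851562, -26.447084426879883), (30.695146560668945, 30.96213150024414), 82.39276885986328)
R 495 78.15754460016056 -59.59746275253841 -29.748670152760845 ((543.906494140625, -114.7591552734375), (28.840394973754883, 29.8470458984375), 81.94776916503906)
```

View pics/w2.png

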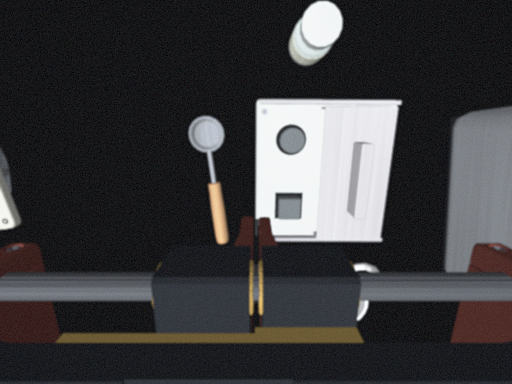

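The cover is back by about 74 mm. The round cap is on the left at (556,-26) and the square one on the right at (544,-114.8), both with tops at 78. I'll nudge the cover about 6 mm further for margin before feeling them.

play_rows(
  dp=[
    [20, -2, -20],
    [20, -2, -30],
    [20, -2, -30],
    [20, -1, -30],
    [16, -1, -30],
    [4, 0, -14.5],
    [0, 0, 0],
    [5, -0.7, 0],
  ],
  yaw=[0, 0, 0, 0, 0, 0, 0, 0],
)

```text
t: 6.85
ee_pos: [607.8, -75.3, 87.1]
orientation: [-2.364, -2.064, 0.005]
ft_force: [-0.0, 0.2, 0.1]
width: 0.8
grasp_force: 0.0
```

play_rows(
  dp=[
    [4, -0.6, 0],
    [4, -0.6, 0],
    [2, -0.3, 0],
    [0, 0, 0],
    [0, 0, 0],
  ],
  yaw=[0, 0, 0, 0, 0],
)

```text
t: 7.27
ee_pos: [617.4, -76.8, 89.4]
orientation: [-2.365, -2.064, 0.004]
ft_force: [-5.0, 0.8, -3.3]
width: 0.1
grasp_force: 2.4
```

play_rows(
  dp=[
    [-5, 1, 6],
    [-10, 8, 10],
    [-14, 12, 4],
    [-14, 12, 0],
    [-12, 12, 0],
    [-6, 6, 0],
    [0, 0, 0],
    [0, 0, 0],
  ],
  yaw=[0, 0, 0, 0, 0, 0, 0, 0],
)

```text
t: 7.93
ee_pos: [559.1, -26.2, 111.1]
orientation: [2.364, 2.066, 0.003]
ft_force: [0.1, 0.6, 0.3]
width: 0.5
grasp_force: 0.0
```

play_rows(
  dp=[
    [0, 0, 0],
    [0, 0, 0],
  ],
  yaw=[0, 0],
)

```text
t: 8.1
ee_pos: [559.1, -26.7, 110.4]
orientation: [2.366, 2.065, 0.001]
ft_force: [0.8, 0.7, 0.2]
width: 0.6
grasp_force: 0.0
```

play_rows(
  dp=[
    [-2, 0.5, -7],
    [-1, 0, -8],
    [0, 0, -8],
    [0, 0, -5],
    [0, 0, 0],
    [0, 0, 0],
    [0, 0, 0],
  ],
  yaw=[0, 0, 0, 0, 0, 0, 0],
)

```text
t: 8.68
ee_pos: [555.1, -25.6, 82.1]
orientation: [-2.367, -2.066, 0.0]
ft_force: [-0.1, -0.2, 0.3]
width: 0.3
grasp_force: 0.0
```

play_rows(
  dp=[
    [0, 0, -1],
    [0, 0, -1],
    [0, 0, -1],
    [0, 0, -1],
    [0, 0, 0],
    [0, 0, 0],
  ],
  yaw=[0, 0, 0, 0, 0, 0],
)

```text
t: 9.18
ee_pos: [555.1, -25.6, 78.2]
orientation: [2.367, 2.066, 0.0]
ft_force: [-0.4, 0.5, 0.3]
width: 0.0
grasp_force: 0.3
```

play_rows(
  dp=[
    [0, 0, -1],
    [0, 0, -1],
    [0, 0, 0],
    [0, 0, 0],
  ],
  yaw=[0, 0, 0, 0],
)

```text
t: 9.52
ee_pos: [555.2, -25.6, 76.4]
orientation: [2.367, 2.066, 0.0]
ft_force: [-0.2, -0.5, 3.1]
width: 0.5
grasp_force: 1.7
```

play_rows(
  dp=[
    [0, 0, -1],
    [0, 0, 0],
    [0, 0, 0],
    [0, 0, 0],
  ],
  yaw=[0, 0, 0, 0],
)

```text
t: 9.85
ee_pos: [555.2, -25.7, 75.3]
orientation: [2.366, 2.066, 0.0]
ft_force: [-0.3, -0.2, 5.0]
width: 0.7
grasp_force: 2.2
```

play_rows(
  dp=[
    [0, 0, -1],
    [0, 0, 0],
    [0, 0, 0],
    [0, 0, 0],
  ],
  yaw=[0, 0, 0, 0],
)

```text
t: 10.18
ee_pos: [555.1, -25.7, 74.2]
orientation: [2.366, 2.066, 0.0]
ft_force: [-1.0, 0.0, 4.9]
width: 0.4
grasp_force: 2.3
```

The round switch gives 5 N at 3–4 mm down, so it is off and can stay as it is. Next is the square one.

play_rows(
  dp=[
    [0, 0, 4],
    [0, 0, 8],
    [-2, -12, 6],
    [-3, -24, 0],
    [-3, -24, 0],
    [-2, -20, 0],
    [-1, -9, 0],
    [0, 0, 0],
  ],
  yaw=[0, 0, 0, 0, 0, 0, 0, 0],
)

```text
t: 10.85
ee_pos: [543.8, -116.7, 92.6]
orientation: [2.369, 2.063, 0.0]
ft_force: [0.0, -0.0, -0.1]
width: 0.3
grasp_force: 0.0
```

play_rows(
  dp=[
    [0, 0, -5],
    [0, 0, -4],
    [0, 0, 0],
    [0, 0, 0],
  ],
  yaw=[0, 0, 0, 0],
)

```text
t: 11.18
ee_pos: [543.7, -113.7, 82.6]
orientation: [-2.364, -2.067, 0.001]
ft_force: [-0.2, 0.5, 0.1]
width: 0.4
grasp_force: 0.0
```

play_rows(
  dp=[
    [0, 0, -1],
    [0, 0, -1],
    [0, 0, -1],
    [0, 0, -1],
    [0, 0, -1],
    [0, 0, 0],
    [0, 0, 0],
  ],
  yaw=[0, 0, 0, 0, 0, 0, 0],
)

```text
t: 11.77
ee_pos: [544.0, -114.6, 78.2]
orientation: [-2.367, -2.066, -0.0]
ft_force: [0.4, 0.3, 0.8]
width: 0.6
grasp_force: 0.3
```

play_rows(
  dp=[
    [0, 0, -1],
    [0, 0, -1],
    [0, 0, -1],
    [0, 0, 0],
    [0, 0, 0],
    [0, 0, 0],
  ],
  yaw=[0, 0, 0, 0, 0, 0],
)

```text
t: 12.27
ee_pos: [544.1, -114.7, 75.4]
orientation: [2.366, 2.066, 0.0]
ft_force: [-0.3, -0.4, 4.1]
width: 0.8
grasp_force: 2.2
```

play_rows(
  dp=[
    [0, 0, -1],
    [0, 0, 0],
    [0, 0, 0],
    [0, 0, 0],
  ],
  yaw=[0, 0, 0, 0],
)

```text
t: 12.6
ee_pos: [544.1, -114.7, 74.3]
orientation: [2.367, 2.066, 0.0]
ft_force: [-1.1, 0.3, 4.2]
width: 0.6
grasp_force: 2.3
```

The square switch is firm at 4 N about 3 mm down, so it is off and needs a click. I'll press on slowly from here, at 12 mm/s, watching the force.

play_rows(
  dp=[
    [0, 0, -1],
    [0, 0, -1],
    [0, 0, -1],
    [0, 0, -1],
    [0, 0, -1],
    [0, 0, -1],
    [0, 0, -1],
  ],
  yaw=[0, 0, 0, 0, 0, 0, 0],
)

```text
t: 13.18
ee_pos: [544.1, -114.7, 67.4]
orientation: [2.367, 2.066, 0.0]
ft_force: [-1.8, 0.7, 7.7]
width: 0.6
grasp_force: 3.7
```

play_rows(
  dp=[
    [0, 0, -1],
    [0, 0, -1],
    [0, 0, -0.5],
    [0, 0, 0],
    [0, 0, 0],
    [0, 0, 0],
  ],
  yaw=[0, 0, 0, 0, 0, 0],
)

```text
t: 13.68
ee_pos: [544.2, -114.7, 65.0]
orientation: [2.366, 2.066, 0.0]
ft_force: [-0.7, 0.0, 8.9]
width: 0.5
grasp_force: 3.8
```

play_rows(
  dp=[
    [0, 0, -0.7],
    [0, 0, -0.7],
    [0, 0, 0],
    [0, 0, 0],
  ],
  yaw=[0, 0, 0, 0],
)

```text
t: 14.02
ee_pos: [544.2, -114.7, 63.8]
orientation: [2.366, 2.066, 0.0]
ft_force: [-1.5, 0.8, 10.7]
width: 0.9
grasp_force: 5.2
```

It reached the stop, 10.7 N at 14 mm down. I'll release it fully and feel again to check that it latched.

play_rows(
  dp=[
    [0, 0, 1.5],
    [0, 0, 1.5],
    [0, 0, 2],
    [0, 0, 3],
    [0, 0, 4],
    [0, 0, 5],
    [0, 0, 0],
    [0, 0, 0],
  ],
  yaw=[0, 0, 0, 0, 0, 0, 0, 0],
)

```text
t: 14.68
ee_pos: [544.1, -114.7, 80.4]
orientation: [2.366, 2.066, 0.0]
ft_force: [-0.9, 0.6, 0.4]
width: 0.5
grasp_force: 0.0
```

play_rows(
  dp=[
    [0, 0, -1],
    [0, 0, -1],
    [0, 0, -1.5],
    [0, 0, -1.5],
    [0, 0, -1],
    [0, 0, 0],
    [0, 0, 0],
    [0, 0, 0],
  ],
  yaw=[0, 0, 0, 0, 0, 0, 0, 0],
)

```text
t: 15.35
ee_pos: [543.9, -114.6, 74.2]
orientation: [-2.366, -2.066, 0.0]
ft_force: [-0.2, 0.3, 1.6]
width: 0.3
grasp_force: 0.4
```

At 3.8 mm down it now gives only 1.6 N where it gave 4.2 N before, so the square switch is on. I'll go up and over the rib, turning 90° to keep the body clear of the toaster, and push the cover shut.

play_rows(
  dp=[
    [0, 0, 8],
    [0, 0, 20],
    [0, 0, 25],
    [0, 0, 20],
    [10, 3, 0],
    [13, 3, 0],
    [13, 3, 0],
    [13, 3, 0],
  ],
  yaw=[0, 0, 6.9, 6.9, 6.9, 6.9, 6.9, 6.9],
)

```text
t: 16.02
ee_pos: [593.8, -102.6, 148.3]
orientation: [1.475, 2.773, 0.001]
ft_force: [-0.1, -0.1, 0.5]
width: 0.1
grasp_force: 0.0
```

play_rows(
  dp=[
    [13, 3, 0],
    [13, 3, 0],
    [13, 3, 0],
    [13, 3, 0],
    [13, 2, 0],
    [12, 1, 0],
    [0, 0, 0],
    [0, 0, 0],
  ],
  yaw=[6.9, 6.9, 6.9, 6.9, 6.9, 6.9, 6.9, 0],
)

```text
t: 16.68
ee_pos: [670.6, -87.5, 147.8]
orientation: [0.213, 3.134, -0.0]
ft_force: [0.3, -0.2, -0.4]
width: 0.3
grasp_force: 0.0
```

```bash
python3 - <<'E'
from h import *
o=ctrl.get_obs(); im=viewer.get_image('wrist'); sd=viewer.get_image('side')
print(o['t'],o['ee_pos'],o['orientation'],o['qpos'])
cv2.imwrite('pics/s3.png',cv2.resize(sd['pixels'][100:300,180:430,::-1],None,fx=2.5,fy=2.5))
for w in (im,sd):
    v,u=np.mgrid[0:384,0:512]; d=w['range_z']; M=T(w,o)
    P=np.stack([(u-w['cx'])/w['fx']*d,-(v-w['cy'])/w['fy']*d,-d],-1)@M[:3,:3].T+M[:3,3]
    b=P-np.array([594.4,-76.8,0]); a=np.radians(-8.06); bx=b[...,0]*np.cos(a)+b[...,1]*np.sin(a); by=-b[...,0]*np.sin(a)+b[...,1]*np.cos(a)
    m=(d>0)&(abs(bx)<95)&(abs(by)<50)&(P[...,2]>109)&(P[...,2]<118)
    if m.sum()>20: print(m.sum(),np.percentile(bx[m],[2,50,98]))
E
```

```text
16.6833 [670.62602157 -87.53596332 147.75827079] [ 2.13402986e-01  3.13370052e+00 -1.38405718e-04] [-1.47373976e-01  5.80266383e-01  1.55783892e+00 -4.45542953e-05
  1.00284812e+00 -1.58215760e+00]
2260 [33.66911988 39.88850492 46.95917044]
79 [30.73285561 37.28772799 45.26484151]
```

View pics/s3.png

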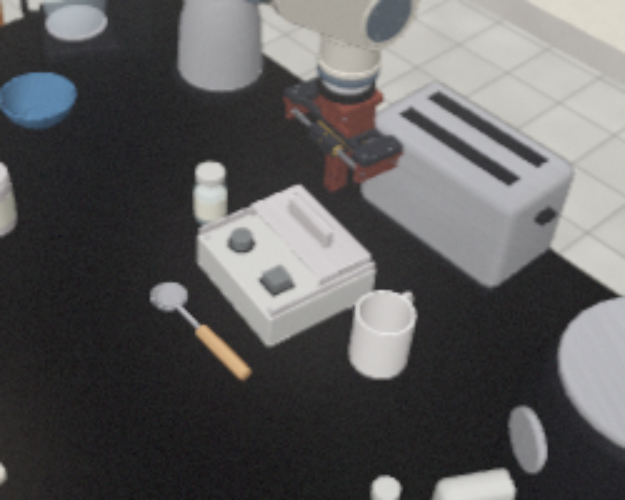

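In the crop the rib is back at bx≈40 mm. The closed fingers are behind it at (340,180), clear of the toaster, mug and jar. Going down to push the cover shut.

play_rows(
  dp=[
    [0, 0, -15],
    [0, 0, -20],
    [0, 0, -15],
    [0, 0, -2],
    [0, 0, 0],
    [-5, 0.7, 0],
    [-8, 1.1, 0],
    [-8, 1.1, 0],
  ],
  yaw=[0, 0, 0, 0, 0, 0, 0, 0],
)

```text
t: 17.45
ee_pos: [649.0, -84.8, 96.3]
orientation: [0.221, 3.132, -0.0]
ft_force: [0.7, 1.1, -0.6]
width: 0.5
grasp_force: 1.0
```

play_rows(
  dp=[
    [-8, 1.1, 0],
    [-8, 1.1, 0],
    [-8, 1.1, 0],
    [-8, 1.1, 0],
    [-8, 1.1, 0],
    [-8, 1.1, 0],
    [-8, 1.1, 0],
    [-5, 0.7, 0],
  ],
  yaw=[0, 0, 0, 0, 0, 0, 0, 0],
)

```text
t: 18.12
ee_pos: [586.8, -76.2, 95.2]
orientation: [-0.221, -3.133, -0.0]
ft_force: [1.0, 0.4, 1.5]
width: 0.6
grasp_force: 1.1
```

play_rows(
  dp=[
    [-4, 0.6, 0],
    [-3, 0.4, 0],
    [-3, 0.4, 0],
    [-2, 0.3, 0],
    [-2, 0.3, 0],
    [0, 0, 0],
  ],
  yaw=[0, 0, 0, 0, 0, 0],
)

```text
t: 18.62
ee_pos: [573.5, -74.3, 95.1]
orientation: [-0.221, -3.133, 0.0]
ft_force: [1.4, 0.1, 1.0]
width: -0.1
grasp_force: 0.3
```

play_rows(
  dp=[
    [-1, 0.1, 0],
    [-1, 0.1, 0],
    [-1, 0.1, 0],
    [0, 0, 0],
  ],
  yaw=[0, 0, 0, 0],
)

```text
t: 18.95
ee_pos: [570.8, -73.9, 95.1]
orientation: [-0.221, -3.133, -0.0]
ft_force: [1.9, 0.8, -0.3]
width: 0.1
grasp_force: 0.7
```

play_rows(
  dp=[
    [-1, 0.1, 0],
    [-1, 0.1, 0],
    [-1, 0.1, 0],
    [0, 0, 0],
  ],
  yaw=[0, 0, 0, 0],
)

```text
t: 19.28
ee_pos: [567.7, -73.6, 95.2]
orientation: [-0.221, -3.133, -0.0]
ft_force: [0.4, 0.5, -0.4]
width: 0.6
grasp_force: 0.6
```

play_rows(
  dp=[
    [-1, 0.1, 0],
    [-1, 0.1, 0],
    [-1, 0.1, 0],
    [0, 0, 0],
  ],
  yaw=[0, 0, 0, 0],
)

```text
t: 19.62
ee_pos: [567.0, -73.7, 95.5]
orientation: [0.221, 3.129, -0.0]
ft_force: [8.3, -0.2, -6.4]
width: 0.5
grasp_force: 4.2
```

The force rose to 8 N with no further motion, so the cover is at its stop. I'll retreat and check.

play_rows(
  dp=[
    [5, -0.7, 0],
    [5, -0.7, 0],
    [5, -0.7, 5],
    [0, 0, 25],
    [0, 0, 30],
    [0, 0, 30],
    [0, 0, 30],
    [0, 0, 0],
  ],
  yaw=[0, 0, 0, 0, 0, 0, 0, 0],
)

```text
t: 20.28
ee_pos: [583.3, -76.1, 221.7]
orientation: [0.22, 3.125, -0.001]
ft_force: [0.9, 0.3, -0.1]
width: 0.5
grasp_force: 0.0
```

```bash
python3 - <<'E'
from h import *
o=ctrl.get_obs(); w=viewer.get_image('wrist')
print(o['t'],o['ee_pos'],o['ft_force'])
v,u=np.mgrid[0:384,0:512]; d=w['range_z']; M=T(w,o)
P=np.stack([(u-w['cx'])/w['fx']*d,-(v-w['cy'])/w['fy']*d,-d],-1)@M[:3,:3].T+M[:3,3]
b=P-np.array([594.4,-76.8,0]); a=np.radians(-8.06); bx=b[...,0]*np.cos(a)+b[...,1]*np.sin(a); by=-b[...,0]*np.sin(a)+b[...,1]*np.cos(a)
m=(d>0)&(abs(bx)<95)&(abs(by)<50)&(P[...,2]>109)&(P[...,2]<118)
print(m.sum(),np.percentile(bx[m],[2,50,98]))
sd=viewer.get_image('side'); cv2.imwrite('pics/s4.png',cv2.resize(sd['pixels'][100:300,180:430,::-1],None,fx=2.5,fy=2.5))
E
```

```text
20.2833 [583.32333846 -76.13496495 221.67574064] [ 0.88360682  0.31544042 -0.09086588]
1222 [-51.03176553 -44.863517   -37.78418225]
```

View pics/s4.png

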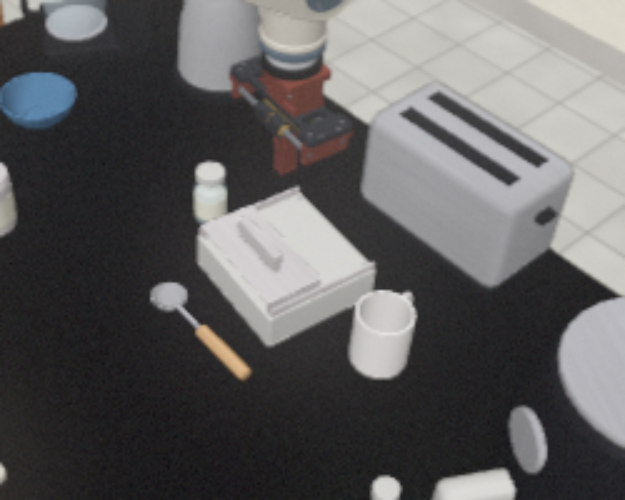

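The cover is fully shut, with the rib at bx≈-45 and (265,240) in the crop. The jar, mug and spoon haven't moved, and the robot is touching nothing. Handing in.

```bash
python3 -c "
from workcell import ticket
print(ticket.close_job())"
```

```text
the job is handed in; nothing more can be done
None
```

The job is handed in: the round switch was felt off and left off, the square switch was felt off, clicked on and checked by feel, the cover is shut at its stop, and the hardest press read was about 11 N.

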